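# Eject one eraser from the spring dispenser into the tin

### The job

Hand out one eraser: first bring the steel tin, standing flat, up against the front of the wooden eraser dispenser, centred under its mouth, then push the red pad of the spring slide fully home, once and without forcing it past its stop, so that the bottom (orange) eraser is pushed out and drops straight into the tin. Let the slide spring all the way back, leave the other two erasers in the dispenser and the tin where it stands, do not touch the erasers or let any fall on the mat, and do not disturb the egg cup, pencil box, slate or stopwatch.

Things in the scene. Friction and masses are not known exactly. Their poses are not given: they have to be found in the camera images.
- mat: fixed blue plastic mat with striped borders, 700 x 1300 mm, 6 mm thick, on the platform; its top is at z = 0.006 and everything stands on it
- dispenser: wooden eraser magazine, fixed to the mat. Origin on the mat under the middle of the tower's front face; x out of the mouth (to the robot's left, yaw 1.3 to 1.8), z up; mm. Tower: x -46 to 0, y -22 to 22, z 40 to 135, open on top; erasers stacked flat in it from z 40. Dark foot block: x -55 to 8, y -32 to 32, z 0 to 34. Lip below the mouth: out to x 14, y -21 to 21, z 34 to 40
- dock (a point): where the tin's centre stands when the tin touches the middle of the foot's front face: dispenser frame (45, 0, 0) mm. A tin centred within 15 mm of it catches the eraser
- mouth (a point): middle of the lip's outer edge, on its upper face: dispenser frame (14, 0, 40) mm. The mouth behind it is 32 mm wide, z 40 to 58 in the tower's front, and lets out one eraser at a time; the tin's 26 mm rim fits under the lip
- slide (a joint): ejector slide, m: 0 at rest, 0.044 fully home at a firm stop; moves along the dispenser's +x, towards the mouth. Its spring needs about 3 N to start and 9 N at the stop, and drives it back when let go. The bottom eraser falls only near the end of the stroke. Over 40 N would damage it
- pad (a point): centre of the outer (-x) face of the slide's upright red pad, 34 wide, 30 high, 8 mm thick, on a brass bar through the tower's back. At rest at dispenser (-110, 0, 46.5) mm; when home 20 mm behind the tower's back, so an upright gripper strikes the tower before the stop: lean it back, fingers pointing forward and down by 30 to 40 degrees from vertical. Free room behind and below it
- tin: loose round steel tin without lid, 60 to 130 g, outer diameter 74, height 26, wall 2.5, bottom 3 mm; origin under its centre. It starts 14 to 20 cm out in front of the mouth, 4 to 7 cm to one side
- eraser1_mid (a point): centre of the bottom eraser, orange, 34 x 30 x 14 mm (x, y, z), 20 g, loose: the one to eject
- eraser1: the same bottom orange eraser; origin in the middle of its underside
- eraser2: middle eraser, white, same size; origin in the middle of its underside; sinks to the floor of the magazine when the slide has returned
- eraser3: top eraser, green, same size; origin in the middle of its underside
- egg_cup: bystander: green egg cup with chalk sticks, 48 mm wide, 66 mm high with the chalk, origin under its centre; stands beside the tin, 4 to 7 cm to the other side of the mouth's line
- pencil_box: bystander: wooden pencil box with sliding lid, 212 x 60 x 42 mm, origin under its middle
- slate: bystander: slate in a wooden frame, 140 x 112 x 10 mm, lying flat, origin under its middle
- stopwatch: bystander: black stopwatch lying flat, 56 mm wide, 15 mm thick, origin under its middle

How it is judged:
On the way, in this order (a step that is already met when the one before it is completed fails the run):
1. the tin stands under the mouth, its centre within 15 mm of the dock, upright, the slide still at rest (horizontal distance between tin and dock below 0.015 m and height (world z) of tin below 0.01 m and angle between tin's own z axis and vertical below 0.1 rad and value of joint slide below 0.004 m), for 0.2 s.
2. the slide is pushed fully home (over 41 of 44 mm) (value of joint slide above 0.041 m), for 0.1 s.
At the end, for the whole second after the job is handed in: The orange eraser lies at rest in the tin (centre within 30 mm of the tin's axis and lower than 24 mm above its underside); the tin stands upright within 20 mm of the dock; the slide is back at rest (under 4 mm); the other two erasers are still in the magazine (horizontal distance between eraser1_mid and tin below 0.03 m and z of eraser1_mid in the frame of tin below 0.024 m and horizontal distance between tin and dock below 0.02 m and angle between tin's own z axis and vertical below 0.1 rad and linear speed of each of tin, eraser1 below 0.02 m/s and value of joint slide below 0.004 m and x of each of eraser2, eraser3 in the frame of dispenser below -0.015 m and z of eraser2 in the frame of dispenser above 0.035 m and z of eraser3 in the frame of dispenser above 0.045 m); the robot touches nothing.
It fails at once if an eraser touches the mat (contact force between any of eraser1, eraser2, eraser3 and mat above 0.05 N).
It fails at once if the gripper touches an eraser (contact force between the fingers and eraser1 above 0.3 N or contact force between the fingers and eraser2 above 0.3 N or contact force between the fingers and eraser3 above 0.3 N).
It fails at once if the slide is forced with more than 40 N (contact force between the fingers and slide above 40 N).
It fails at once if a bystander is moved more than 20 mm (distance of any of egg_cup, pencil_box, slate, stopwatch from where it was at the start of the episode above 0.02 m).
It also fails if it takes over 53 s, if anything falls off the work surface, if the arm or the gripper's body presses on something with over 40 N, if the wrist force passes 120 N, or if a joint passes its speed limit or range.

### The arm

A 6-joint arm with a two-finger parallel gripper is mounted at the origin on the work surface. World frame = base frame: x ahead of the robot, y to its left, z up, the work surface at z = 0. Lengths are in m, angles in rad, forces in N, time in s.
With the tool pointing down it reaches from about 0.3 to 0.775 m from the base axis. Payload 14.6 kg.
Tool frame: the origin (TCP) lies midway between the tips of the shut fingers; the grasp point (between the pads) lies 19 mm behind it (ctrl.hold_point_z is the distance from the TCP to the grasp point, in m); z points along the fingers, x is the direction in which the jaws open and shut, and the axes are right-handed (so a half turn about z gives the same grasp; the last joint's range is limited). The gripper opens to 94 mm and grips with 3 to 60 N. Pads are 16 mm wide; open, the fingers measure 119 mm over their backs; the gripper's body (75 mm by 177 mm) begins 78 mm behind the grasp point.
Start: joints at [-1.372, 0.3, 1.521, -0, 1.321, -0.067], TCP at [0.144, -0.531, 0.175] pointing down, gripper open.
Joint ranges: [-3.03, 3.03], [-0.79, 2.21], [0.23, 2.52], [-1.04, 4.18], [0, 3.07], [-2.55, 2.55]. Speed limits (rad/s): [2.22, 2.22, 2.57, 3.14, 3.14, 3.14].

### API

Orientations are given as [roll, pitch, yaw] about the fixed x, y, z axes, in that order (R = Rz(yaw) Ry(pitch) Rx(roll)).
In Python, from station import ctrl, viewer, ticket, nets gives the robot as it stands.
- The arm moves only by the tool carry_out, never from a script. Its argument "commands" is one flat list of numbers, 7 for each row, row after row: the closure, from -1 (fully open) to 1 (shut), so that 0 is half open, then the shift along the world's x, y, z in cm, then the turn, a rotation vector about the world's x, y, z in rad. In form: [gripper, tx, ty, tz, ax, ay, az, gripper, tx, ty, tz, ax, ay, az, ...]. A call has 1 to 12 rows; each row is the pose to reach, as a shift and turn from the pose measured when the call began; what a row does not reach only later rows make up. A row lasts 1/12 s, in which the tool goes at most 41.7 mm and 7.16 degrees, less where a joint would pass 70% of its speed; a pose out of reach is approached as far as the arm can. A call with a gripper value outside its range is refused whole. The fingers move at their own pace and stop on an object; "force" is the grip in N (left out, the last holds). Time passes only in rows, so rows that repeat a pose let the fingers close. It gives the time, the measured TCP pose, the force and the opening at its end, in the units of the state.
- ctrl.get_obs(): the state, without advancing time (a new reading comes with each control period).
- viewer.camera(name): name is "scene" or "top" or "wrist"; returns (picture, depth): 480x640x3 uint8, blue, green, red; 480x640 float32, m along the optical axis (not along the pixel's ray), 0 where there is no reading.
- viewer.camera_info(name): a dict with "fx", "fy", "cx", "cy" (pixels), "R" (3x3) and "t" (3): a world point X has camera coordinates R X + t. Camera axes: x right, y down, z forward; pixel columns grow to the right and rows downward; lengths in m; the calibration is good to about 2 mm. A picture is of the moment at which its call begins: read the wrist's pose just before it. camera_info takes no time and is no camera call; for the wrist camera it gives the pose at the moment of the call.
- ticket.hand_in(): hands the job in, once; it reports no verdict.
Trained networks look in the newest picture that a camera, given by its name, has taken for a name from the list of things; names that differ only in an ending like _2 or _b are one class to them, and where a whole thing is asked for, a point or a joint stands for the part that bears it (a point fixed in the world has none). Each returns a list of dicts, best first, with "confidence" (0 to 1); they miss things now and then, are a little off and sometimes report something else, mostly with a low value. They report only what shows in the picture. A call takes as long as a camera call.
- nets.silhouettes(camera, thing): "region" (480x640 bool, what is visible of it) and "extent" ([left, top, right, bottom] in pixels, round what is visible of it).
The state is a dict: "time_s": time; "qpos": joint angles; "joint_vel": joint speeds; "tau": joint torques, N m; "ee_pos": TCP position; "eef_rot": TCP orientation; "force": force on the tool from outside, world axes, zero at the start; "moment": the same for the moment, N m; "grip_width": finger opening in m.
Only numpy, scipy, OpenCV 4.12 (cv2) and the standard library are available. Lean on these libraries where they do the work, as an engineer would, in place of code of your own. Each camera call takes 0.05 s, during which the arm holds its last target. There are 200 camera calls.

## Working session

There is one attempt and no reset: what is moved stays moved. The work goes in short steps, Python scripts to look and compute and a tool call to move; the robot and the scene stay as the last step left them, time stands still between calls to the robot, and variables do not carry over. Pictures are saved under pics/ and viewed, about 8 in all and at most 12, crops included, and the job is handed in when it is done.

Besides the shell and the picture viewer there is one more tool, called after "Request:" as name(argument=value, ...), one argument or row to a line, values as JSON. carry_out: Moves the arm, as the interface text tells. Its arguments: {"type":"object","properties":{"commands":{"type":"array","items":{"type":"number"}},"force":{"type":"number"}},"required":["commands"]}

```bash
ls; mkdir -p pics; cat > h.py <<'E'
import numpy as np, cv2
from station import ctrl, viewer, ticket, nets
def cloud(name,depth):
    i=viewer.camera_info(name); v,u=np.mgrid[0:480,0:640]
    P=np.stack([(u-i['cx'])/i['fx']*depth,(v-i['cy'])/i['fy']*depth,depth],-1)
    return (P-np.array(i['t']))@np.array(i['R'])
E
python3 - <<'E'
from h import *
ims=[]
for c in ["top","scene"]:
    p,d=viewer.camera(c); C=cloud(c,d); ims.append(p)
    print(c,np.array(viewer.camera_info(c)['R']).round(2).tolist(),viewer.camera_info(c)['t'])
    for t in ["tin","dispenser","pad","egg_cup","pencil_box","slate","stopwatch","eraser3"]:
        for r in nets.silhouettes(c,t)[:1]:
            m=r['region']&(d>0); X=C[m]
            if len(X)<5: continue
            zt=np.percentile(X[:,2],95); T=X[X[:,2]>zt-.006]
            rect=cv2.minAreaRect((T[:,:2]*1000).astype(np.float32))
            print(t,round(r['confidence'],2),np.round(r['extent']).tolist(),'ztop',round(zt,4),'mean',X.mean(0).round(3),'rect',np.round(rect[0],1),np.round(rect[1],1),round(rect[2],1))
cv2.imwrite('pics/top.png',ims[0]);cv2.imwrite('pics/scene.png',ims[1])
print(ctrl.get_obs(), ctrl.hold_point_z)
E
```

```text
pics
top [[0.03, -1.0, 0.01], [-1.0, -0.03, -0.06], [0.06, -0.01, -1.0]] [-0.01581459  0.52261696  1.29424919]
tin 0.7 [261.0, 191.0, 295.0, 224.0] ztop 0.0322 mean [0.592 0.101 0.012] rect [590.8 100.9] [72.8 69.8] 2.1
dispenser 0.62 [336.0, 217.0, 390.0, 247.0] ztop 0.1418 mean [ 0.53  -0.095  0.073] rect [535.3 -78.9] [46.2 44. ] 87.9
pad 0.59 [368.0, 228.0, 392.0, 241.0] ztop 0.0678 mean [ 0.532 -0.141  0.056] rect [ 530.  -138.9] [29.7 56. ] 1.2
egg_cup 0.54 [269.0, 234.0, 291.0, 249.0] ztop 0.0701 mean [0.504 0.088 0.057] rect [506.1  89.4] [22.8 24.1] 47.6
pencil_box 0.9 [480.0, 249.0, 529.0, 341.0] ztop 0.0493 mean [ 0.399 -0.427  0.042] rect [ 402.1 -429.4] [209.5  62.5] 14.7
slate 0.83 [110.0, 260.0, 164.0, 324.0] ztop 0.0189 mean [0.385 0.416 0.013] rect [385.  417.2] [117.8 139.7] 89.9
stopwatch 0.71 [360.0, 163.0, 386.0, 194.0] ztop 0.024 mean [ 0.666 -0.128  0.018] rect [ 666.1 -129.1] [53.5 54.4] 56.2
eraser3 0.47 [348.0, 221.0, 362.0, 237.0] ztop 0.0921 mean [ 0.537 -0.079  0.088] rect [535.2 -79.6] [30.  31.4] 2.2
scene [[-0.84, 0.53, 0.02], [0.27, 0.46, -0.85], [-0.
[... 856 characters left out ...]
[ 5.  22.4] 82.9
{'time_s': 0.9, 'qpos': array([-1.37162254e+00,  2.99879790e-01,  1.52100175e+00, -6.32996007e-07,
        1.32068031e+00, -6.66196345e-02]), 'joint_vel': array([-4.30623658e-06, -1.38111502e-04, -5.70792618e-04,  1.56909214e-03,
        5.32381960e-05, -4.57995751e-04]), 'tau': array([ 1.18059734e-04, -5.31645513e+01, -3.52913547e+01,  7.08566629e-02,
        2.13131279e-02, -6.65006951e-06]), 'ee_pos': array([ 0.14445698, -0.53068616,  0.17545593]), 'eef_rot': array([ 3.14158999e+00, -3.06966240e-05, -1.30500275e+00]), 'force': array([-0.78539577, -0.09414709,  0.00089503]), 'moment': array([ 0.02483789,  0.01235188, -0.0126728 ]), 'grip_width': 0.09373493915093692} 0.0188
```

View pics/top.png

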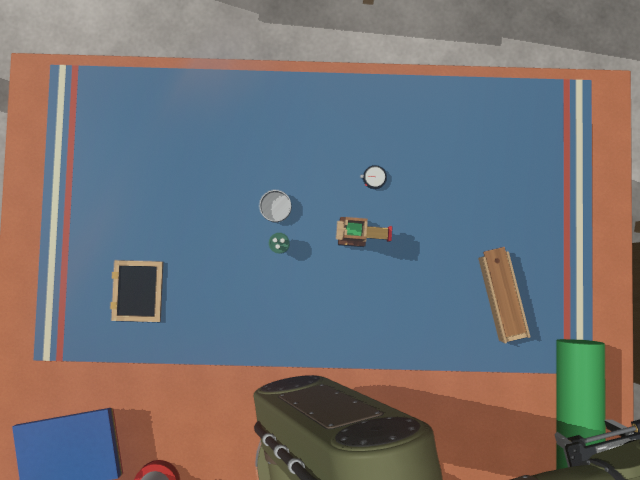

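View pics/scene.png

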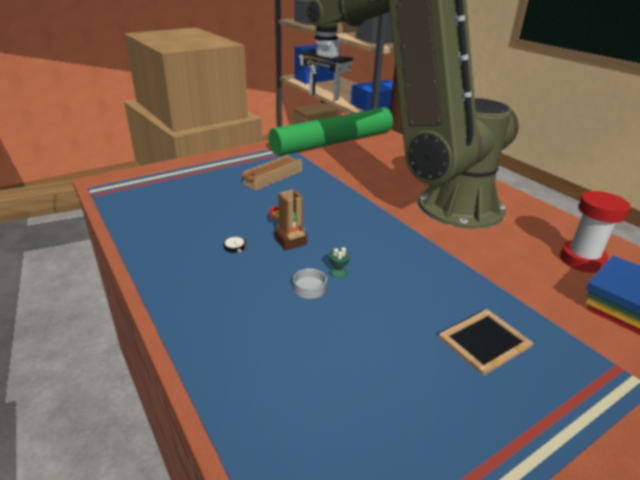

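The top view shows the tin at about (278,206), the egg cup at (279,243), the dispenser at (355,231) with its red pad at (390,234), and the stopwatch at (374,177). The scene view agrees. I'll move above the area and look with the wrist camera.

Request:
carry_out(
  commands=[-1,38,53,10,0,0,0.52,-1,38,53,10,0,0,0.52,-1,38,53,10,0,0,0.52,-1,38,53,10,0,0,0.52,-1,38,53,10,0,0,0.52,-1,38,53,10,0,0,0.52,-1,38,53,10,0,0,0.52,-1,38,53,10,0,0,0.52,-1,38,53,10,0,0,0.52,-1,38,53,10,0,0,0.52,-1,38,53,10,0,0,0.52,-1,38,53,10,0,0,0.52],
)

```text
time_s: 1.9
ee_pos: [0.4332, -0.127, 0.2519]
eef_rot: [-3.141, -0.001, -0.785]
force: [0.8, -1.1, 1.4]
grip_width: 0.0938
```

Request:
carry_out(
  commands=[-1,9,13,5,0,0,0,-1,9,13,5,0,0,0,-1,9,13,5,0,0,0,-1,9,13,5,0,0,0,-1,9,13,5,0,0,0,-1,9,13,5,0,0,0,-1,9,13,5,0,0,0],
)

```text
time_s: 2.48
ee_pos: [0.5229, 0.0027, 0.3014]
eef_rot: [3.141, -0.0, -0.785]
force: [-0.0, 0.3, -0.3]
grip_width: 0.0941
```

```bash
python3 - <<'E'
from h import *
print(ctrl.get_obs()['ee_pos'],ctrl.get_obs()['eef_rot'])
c="wrist"; i=viewer.camera_info(c); p,d=viewer.camera(c); C=cloud(c,d)
print(np.array(i['R']).round(2).tolist(), (-np.array(i['R']).T@i['t']).round(3))
for t in ["tin","dispenser","slide","egg_cup","eraser3"]:
    for r in nets.silhouettes(c,t)[:1]:
        X=C[r['region']&(d>0)]
        if len(X)<5: continue
        zt=np.percentile(X[:,2],97); T=X[X[:,2]>zt-.004]
        rect=cv2.minAreaRect((T[:,:2]*1000).astype(np.float32))
        print(t,round(r['confidence'],2),np.round(r['extent']).tolist(),'ztop',round(zt,4),'rect',np.round(rect[0],1),np.round(rect[1],1),round(rect[2],1))
np.savez('w.npz',p=p,C=C,d=d)
cv2.imwrite('pics/w1.png',p)
E
```

```text
[0.52289309 0.00271914 0.30135196] [ 3.14116889e+00 -2.02769854e-04 -7.84573536e-01]
[[0.71, -0.71, 0.0], [-0.69, -0.69, 0.24], [-0.17, -0.17, -0.97]] [0.572 0.05  0.51 ]
tin 0.89 [270.0, 90.0, 328.0, 152.0] ztop 0.0323 rect [592.9  98.2] [72.7 71.7] 44.7
dispenser 0.64 [333.0, 210.0, 402.0, 301.0] ztop 0.1414 rect [537.3 -69.4] [72.3 44. ] 87.0
slide 0.68 [381.0, 268.0, 401.0, 301.0] ztop 0.1398 rect [ 538.1 -104.7] [ 0.8 14.6] 85.4
egg_cup 0.64 [244.0, 156.0, 279.0, 194.0] ztop 0.0712 rect [503.6  85.9] [25.1 23.1] 89.0
eraser3 0.73 [356.0, 241.0, 384.0, 268.0] ztop 0.0892 rect [536.3 -81.1] [33.1 27.4] 88.9
```

View pics/w1.png

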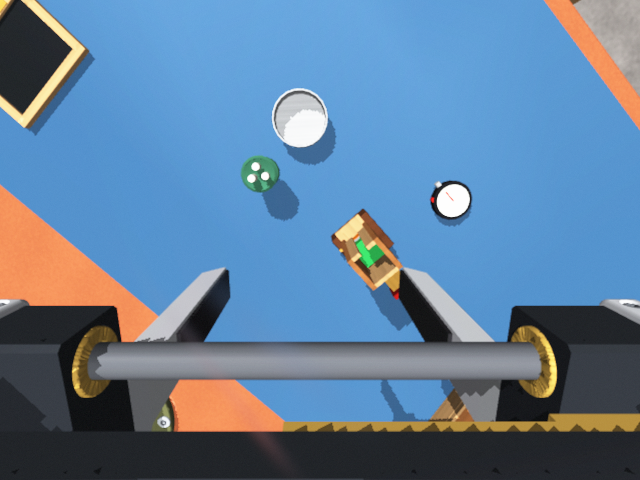

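The wrist view shows the tin at (300,118), the egg cup at (260,174) and the dispenser at (368,250), all undisturbed. I'll refine the dispenser pose from this cloud.

```bash
python3 - <<'E'
from h import *
z=np.load('w.npz');C=z['C'];d=z['d']
near=(np.hypot(C[...,0]-.536,C[...,1]+.075)<.12)&(d>0)&(d<.55)&(C[...,2]<.16)
for a,b in [(.137,.147),(.036,.0435),(.0435,.05)]:
    X=C[near&(C[...,2]>a)&(C[...,2]<b)]
    X=X[(X[:,1]>-.13)&(X[:,0]<.6)]
    r=cv2.minAreaRect((X[:,:2]*1000).astype(np.float32)); print(a,len(X),np.round(r[0],1),np.round(r[1],1),round(r[2],1),X[:,1].max().round(4))
# tin rim circle
X=C[(np.hypot(C[...,0]-.592,C[...,1]-.099)<.05)&(C[...,2]>.027)&(C[...,2]<.04)&(d>0)]
print(cv2.minEnclosingCircle((X[:,:2]*1000).astype(np.float32)),X[:,2].mean())
E
```

```text
0.137 697 [536.7 -81.9] [47.2 44. ] 87.0 -0.0577
0.036 427 [536.9 -78.8] [68.7 63.8] 87.0 -0.0439
0.0435 408 [533.6 -57.5] [27.6 53.9] 84.4 -0.0435
((592.9692993164062, 98.30181884765625), 36.87154006958008) 0.031387417087793336
```

Request:
carry_out(
  commands=[-1,6.9,9.6,-15,0,0,0,-1,6.9,9.6,-15,0,0,0,-1,6.9,9.6,-15,0,0,0,-1,6.9,9.6,-15,0,0,0,-1,6.9,9.6,-15,0,0,0,-1,6.9,9.6,-15,0,0,0,-1,6.9,9.6,-18,0,0,0,-1,6.9,9.6,-21,0,0,0,-1,6.9,9.6,-24,0,0,0,-1,6.9,9.6,-27,0,0,0,-1,6.9,9.6,-28,0,0,0,-1,6.9,9.6,-28.8,0,0,0],
)

```text
time_s: 3.78
ee_pos: [0.5918, 0.0974, 0.0139]
eef_rot: [3.141, -0.0, -0.787]
force: [0.6, -0.5, 0.2]
grip_width: 0.0941
```

Request:
carry_out(
  commands=[1,0,0,0,0,0,0,1,0,0,0,0,0,0,1,0,0,0,0,0,0,1,0,0,0,0,0,0,1,0,0,0,0,0,0,1,0,0,0,0,0,0],
  force=12,
)

```text
time_s: 4.28
ee_pos: [0.5921, 0.0975, 0.0146]
eef_rot: [-3.141, -0.001, -0.787]
force: [0.3, 0.2, -0.4]
grip_width: 0.0578
```

```bash
python3 - <<'E'
from h import *
o=ctrl.get_obs();print(o['grip_width'],o['ee_pos'],o['force'])
p,d=viewer.camera("wrist");C=cloud("wrist",d); 
for r in nets.silhouettes("wrist","tin")[:1]: print(r['confidence'],r['extent'],C[r['region']&(d>0)].mean(0))
q,e=viewer.camera("scene")
cv2.imwrite('pics/w2.png',np.hstack([cv2.resize(p,(400,300)),cv2.resize(q[180:330,220:420],(400,300))]))
E
```

```text
0.05777791287858948 [0.59208585 0.09752419 0.01458439] [ 0.26595193  0.16370161 -0.42410008]
0.63 [250.7, 203.4, 376.1, 330.4] [0.59122492 0.09664436 0.01307357]
```

View pics/w2.png

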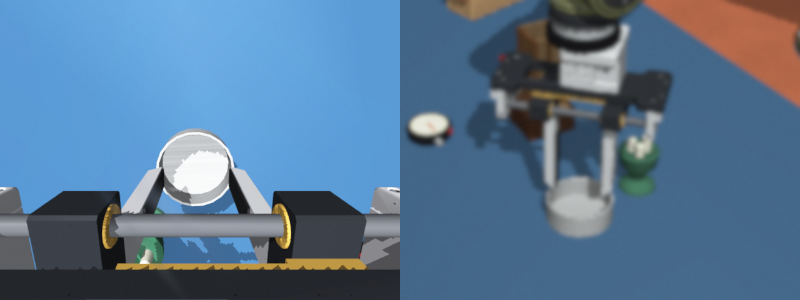

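The picture shows the tin between the fingers, but the width of 58 mm is less than its 74 mm. I'll locate the rim precisely.

```bash
python3 - <<'E'
from h import *
p,d=viewer.camera("wrist");C=cloud("wrist",d)
o=ctrl.get_obs();print(o['grip_width'],o['time_s'])
r=nets.silhouettes("wrist","tin")[0]; m=r['region']&(d>0)
for a,b in [(.0,.012),(.012,.026),(.027,.036),(.036,.06)]:
    X=C[m&(C[...,2]>a)&(C[...,2]<b)]
    if len(X)>5: print(a,len(X),cv2.minEnclosingCircle((X[:,:2]*1000).astype(np.float32)))
X=C[(np.hypot(C[...,0]-.592,C[...,1]-.098)<.08)&(d>0)]
# finger points: print tips by height in tool frame
T=np.array([np.cos(-.787),np.sin(-.787),0]);N=np.array([-T[1],T[0],0])
Y=C[(d>0)&(C[...,2]<.07)&(C[...,2]>.034)]-np.array([.592,.0975,0]);
a=Y@T;b=Y@N;k=(abs(a)<.07)&(abs(b)<.03)
for s in(-1,1):
  for lo in (.034,.045,.055):
    q=k&(a*s>0)&(Y[:,2]>lo)&(Y[:,2]<lo+.011)
    if q.sum(): print(s,lo,q.sum(),np.percentile(a[q],[2,50,98]).round(4),np.percentile(b[q],[2,98]).round(4))
cv2.imwrite('pics/w3.png',cv2.resize(p[150:380,180:460],None,fx=2.5,fy=2.5))
E
```

```text
0.04117569170712446 4.4833
0.0 7844 ((587.5338745117188, 94.90248107910156), 43.607608795166016)
0.012 1231 ((593.6210327148438, 99.5809555053711), 36.29759216308594)
0.027 1520 ((593.0792846679688, 98.90367126464844), 37.00446319580078)
0.036 6 ((590.9552001953125, 99.36581420898438), 26.970104217529297)
-1 0.034 17 [-0.0255 -0.0221 -0.022 ] [0.0015 0.0092]
-1 0.045 204 [-0.033  -0.0236 -0.0219] [-0.0069  0.0096]
-1 0.055 282 [-0.0332 -0.0245 -0.0219] [-0.0075  0.0096]
1 0.034 17 [0.0234 0.0236 0.0259] [0.0011 0.0092]
1 0.045 203 [0.0233 0.025  0.034 ] [-0.0072  0.0096]
1 0.055 277 [0.0233 0.026  0.0348] [-0.0073  0.0096]
```

View pics/w3.png

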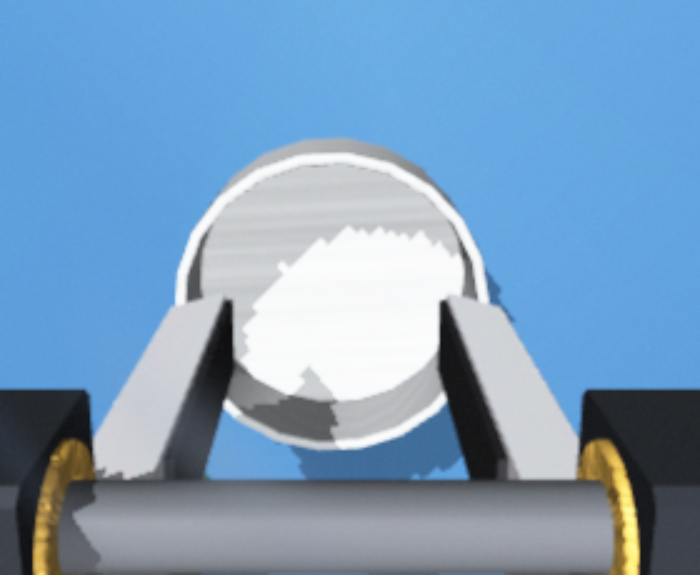

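The fingers are inside or above the rim rather than around it. I'll check how low the tips really are.

```bash
python3 - <<'E'
from h import *
o=ctrl.get_obs();print(o['grip_width'],o['time_s'],o['ee_pos'],o['force'])
p,d=viewer.camera("wrist");C=cloud("wrist",d)
T=np.array([np.cos(-.787),np.sin(-.787),0]);N=np.array([-T[1],T[0],0])
Y=C-np.array([.592,.0975,0]);a=Y@T;b=Y@N;z=Y[...,2]
k=(d>0)&(abs(a)<.035)&(abs(b)<.012)
for s in(-1,1):
  for lo in np.arange(0,.07,.006):
    q=k&(a*s>0)&(z>lo)&(z<lo+.006)
    if q.sum(): print(s,lo.round(3),q.sum(),np.percentile(a[q],[2,50,98]).round(4),np.percentile(b[q],[2,98]).round(4))
E
```

```text
0.037625170781731526 4.5333 [0.59180769 0.09746782 0.01396424] [-0.12709833  0.23312655  0.5881093 ]
-1 0.006 1606 [-0.0338 -0.0151 -0.0003] [-0.0113  0.0115]
-1 0.012 31 [-0.0348 -0.0343 -0.0332] [-0.0025  0.0112]
-1 0.018 31 [-0.0348 -0.0343 -0.0333] [-0.0013  0.0111]
-1 0.024 28 [-0.0348 -0.0343 -0.0331] [-0.0001  0.0116]
-1 0.03 35 [-0.0349 -0.0345 -0.0333] [0.0007 0.0116]
-1 0.042 49 [-0.0247 -0.0188 -0.0179] [-0.0076  0.0094]
-1 0.048 109 [-0.0286 -0.0202 -0.0179] [-0.0069  0.0096]
-1 0.054 131 [-0.0294 -0.0216 -0.0179] [-0.0073  0.0096]
-1 0.06 151 [-0.0294 -0.0213 -0.0179] [-0.0073  0.0096]
-1 0.066 165 [-0.0296 -0.0212 -0.0179] [-0.0063  0.0096]
1 0.006 1600 [0.0004 0.0152 0.0331] [-0.0113  0.0115]
1 0.012 28 [0.0327 0.0338 0.0343] [-0.0024  0.0113]
1 0.018 26 [0.0327 0.0339 0.0342] [-0.0004  0.0108]
1 0.024 22 [0.0325 0.0336 0.0343] [0.0017 0.0116]
1 0.03 46 [0.0329 0.0341 0.0348] [0.0023 0.0117]
1 0.042 52 [0.0193 0.0199 0.0251] [-0.0071  0.0094]
1 0.048 109 [0.0193 0.0222 0.0305] [-0.007   0.0096]
1 0.054 130 [0.0193 0.0225 0.031 ] [-0.0068  0.0096]
1 0.06 147 [0.0193 0.0228 0.0307] [-0.0074  0.0096]
1 0.066 169 [0.0193 0.0226 0.0309] [-0.0065  0.0097]
```

Request:
carry_out(
  commands=[1,0,0,3,0,0,0,1,0,0,3,0,0,0,1,0,0,3,0,0,0,1,0,0,3,0,0,0,1,0,0,3,0,0,0,1,0,0,3,0,0,0,1,0,0,3,0,0,0,1,0,0,3,0,0,0],
)

```text
time_s: 5.25
ee_pos: [0.5916, 0.0975, 0.0435]
eef_rot: [3.141, -0.0, -0.787]
force: [0.2, 0.6, -0.2]
grip_width: 0.0007
```

```bash
cat > tips.py <<'E'
from h import *
o=ctrl.get_obs();e=o['ee_pos'];yaw=o['eef_rot'][2];print(o['grip_width'],o['time_s'],e,o['force'])
p,d=viewer.camera("wrist");C=cloud("wrist",d)
T=np.array([np.cos(yaw),np.sin(yaw),0]);N=np.array([-T[1],T[0],0])
Y=C-e;a=Y@T;b=Y@N;z=Y[...,2]
k=(d>0)&(d<.5)&(abs(a)<o['grip_width']/2+.012)&(abs(b)<.012)&(z>-.003)&(z<.09)&(C[...,2]>.037)
for s in (-1,1):
    q=k&(a*s>0); zz=np.sort(z[q]); 
    if len(zz): print(s,len(zz),'lowest finger z rel TCP',zz[[0,5,20,60]].round(4))
cv2.imwrite('pics/tips_%d.png'%(o['time_s']*100),p)
E
python3 tips.py
```

```text
0.0006784935596133452 5.25 [0.59161078 0.09746694 0.04350676] [ 0.19807658  0.55761635 -0.20599973]
-1 946 lowest finger z rel TCP [0.0296 0.0311 0.0341 0.038 ]
1 1092 lowest finger z rel TCP [0.0285 0.0303 0.0324 0.0365]
```

```bash
python3 - <<'E'
from h import *
q,e=viewer.camera("scene"); i=viewer.camera_info("scene"); o=ctrl.get_obs()
def pr(X): c=np.array(i['R'])@X+i['t']; return c[0]/c[2]*i['fx']+i['cx'],c[1]/c[2]*i['fy']+i['cy']
u,v=pr(o['ee_pos']); u2,v2=pr(o['ee_pos']+[0,0,.028]); x0,y0=260,190
im=cv2.resize(q[y0:y0+120,x0:x0+160],None,fx=4,fy=4,interpolation=cv2.INTER_CUBIC)
for a,b,c in((u,v,(0,0,255)),(u2,v2,(255,0,255))): cv2.circle(im,(int((a-x0)*4),int((b-y0)*4)),5,c,1)
p=cv2.imread('pics/tips_525.png')
cv2.imwrite('pics/c6.png',cv2.resize(np.hstack([im,p]),(800,300)) if im.shape==p.shape else im)
E
```

```text
(no output)
```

View pics/c6.png

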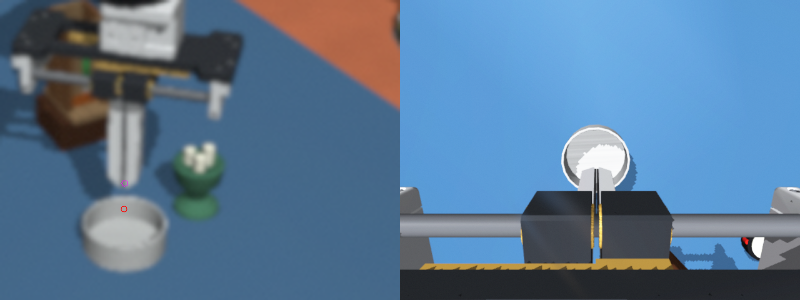

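The magenta mark, at reported TCP + 28 mm, matches the real fingertips in the scene view, and the wrist depth says the same. So I must command about 28 mm deeper than the reported TCP. Tin and egg cup look unmoved. I'll reopen and descend properly.

Request:
carry_out(
  commands=[-1,0.1,0.1,0,0,0,0,-1,0.1,0.1,0,0,0,0,-1,0.1,0.1,0,0,0,0,-1,0.1,0.1,0,0,0,0,-1,0.1,0.1,0,0,0,0,-1,0.1,0.1,0,0,0,0,-1,0.1,0.1,0,0,0,0,-1,0.1,0.1,0,0,0,0,-1,0.1,0.1,0,0,0,0,-1,0.1,0.1,0,0,0,0,-1,0.1,0.1,0,0,0,0,-1,0.1,0.1,0,0,0,0],
)

```text
time_s: 6.35
ee_pos: [0.5927, 0.0985, 0.0437]
eef_rot: [3.141, -0.0, -0.787]
force: [-0.1, 0.8, -0.3]
grip_width: 0.0772
```

Request:
carry_out(
  commands=[-1,0,0,0,0,0,0,-1,0,0,0,0,0,0,-1,0,0,-1.5,0,0,0,-1,0,0,-3,0,0,0,-1,0,0,-4,0,0,0,-1,0,0,-5,0,0,0,-1,0,0,-5.5,0,0,0,-1,0,0,-5.8,0,0,0,-1,0,0,-6,0,0,0,-1,0,0,-6,0,0,0],
)

```text
time_s: 7.18
ee_pos: [0.5928, 0.0985, -0.0162]
eef_rot: [3.141, -0.0, -0.787]
force: [-0.4, -0.5, 0.8]
grip_width: 0.094
```

Request:
carry_out(
  commands=[1,0,0,0,0,0,0,1,0,0,0,0,0,0,1,0,0,0,0,0,0,1,0,0,0,0,0,0,1,0,0,0,0,0,0,1,0,0,0,0,0,0],
  force=12,
)

```text
time_s: 7.68
ee_pos: [0.593, 0.0985, -0.0159]
eef_rot: [-3.142, -0.001, -0.787]
force: [-1.3, 0.4, 3.5]
grip_width: 0.0728
```

Request:
carry_out(
  commands=[1,0,0,0.3,0,0,0,1,0,0,0.3,0,0,0.1,1,0,-1,0.3,0,0,0.2,1,0,-2,0.3,0,0,0.3,1,0,-3,0.3,0,0,0.4,1,0,-4,0.3,0,0,0.5,1,0,-5,0.3,0,0,0.6,1,0,-6,0.3,0,0,0.7,1,-1,-7,0.3,0,0,0.74,1,-2,-7,0.3,0,0,0.74,1,-3,-7,0.3,0,0,0.74,1,-3,-7,0.3,0,0,0.74],
  force=15,
)

```text
time_s: 8.68
ee_pos: [0.5616, 0.0284, -0.013]
eef_rot: [3.142, 0.001, -0.047]
force: [0.5, -0.7, -1.4]
grip_width: 0.073
```

```bash
cat > look.py <<'E'
from h import *
import sys
o=ctrl.get_obs();print(o['time_s'],o['ee_pos'],o['eef_rot'],o['grip_width'],o['force'])
p,d=viewer.camera("top");C=cloud("top",d)
for t in ["tin","egg_cup","stopwatch","eraser1","pad"]:
    for r in nets.silhouettes("top",t)[:1]:
        X=C[r['region']&(d>0)]; zt=np.percentile(X[:,2],95) if len(X) else 0
        print('top',t,round(r['confidence'],2),np.round(r['extent']).tolist(),len(X),X.mean(0).round(4),np.round(zt,4))
p,d=viewer.camera("wrist");C=cloud("wrist",d); np.savez('w.npz',p=p,C=C,d=d)
for t in ["tin"]:
    for r in nets.silhouettes("wrist",t)[:1]:
        X=C[r['region']&(d>0)&(C[...,2]>.026)&(C[...,2]<.042)]
        if len(X)>9: print('wrist',t,round(r['confidence'],2),cv2.minEnclosingCircle((X[:,:2]*1000).astype(np.float32)),X[:,2].mean().round(4))
X=C[(d>0)&(C[...,2]>.039)&(C[...,2]<.048)&(abs(C[...,0]-.537)<.05)&(C[...,1]<-.03)&(C[...,1]>-.16)]
if len(X)>9: print('lip front y',np.percentile(X[:,1],[98,100]).round(4),'x range',X[X[:,1]>X[:,1].max()-.006][:,0].min(),X[X[:,1]>X[:,1].max()-.006][:,0].max())
cv2.imwrite('pics/l%d.png'%(o['time_s']*100),p)
E
python3 look.py; ls pics
```

```text
8.6833 [ 0.56162699  0.02838069 -0.01303206] [ 3.14157840e+00  7.16574359e-04 -4.71224018e-02] 0.07298066025573495 [ 0.49622459 -0.66002232 -1.35834511]
top stopwatch 0.87 [360.0, 161.0, 387.0, 188.0] 477 [ 0.6669 -0.1296  0.0187] 0.0243
top eraser1 0.45 [348.0, 224.0, 363.0, 236.0] 172 [ 0.5375 -0.0805  0.0874] 0.0914
c6.png
l868.png
scene.png
tips_525.png
top.png
w1.png
w2.png
w3.png
```

View pics/l868.png

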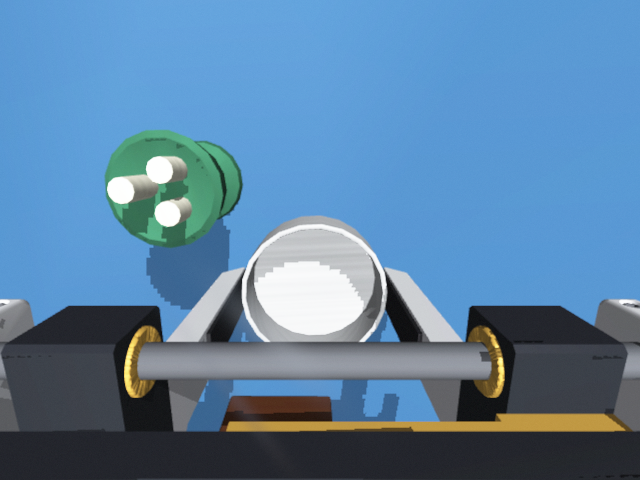

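```bash
python3 - <<'E'
from h import *
z=np.load('w.npz');C=z['C'];d=z['d'];ok=d>0
m=ok&(np.hypot(C[...,0]-.5616,C[...,1]-.028)<.045)&(C[...,2]>.027)&(C[...,2]<.042)
X=C[m];print(len(X),cv2.minEnclosingCircle((X[:,:2]*1000).astype(np.float32)),X[:,2].mean())
m=ok&(np.hypot(C[...,0]-.5616,C[...,1]-.028)<.02);print('floor z',np.median(C[m][:,2]))
for a,b in[(.034,.05),(.05,.13),(.13,.15)]:
    m=ok&(C[...,1]<-.02)&(abs(C[...,0]-.54)<.06)&(C[...,1]>-.2)&(C[...,2]>a)&(C[...,2]<b);X=C[m];print(a,len(X),X[:,:2].min(0) if len(X) else 0,X[:,:2].max(0) if len(X) else 0)
E
```

```text
3099 ((561.9378662109375, 35.72090148925781), 44.017242431640625) 0.033539449842642066
floor z 0.011668807511850036
0.034 22 [ 0.50747926 -0.04987764] [ 0.51126849 -0.04828613]
0.05 0 0 0
0.13 0 0 0
```

The tin is held level between the fingers at about (315,290), clear of the egg cup at (170,190). The foot front is visible at (275,405) and agrees with my estimate (y ≈ −0.050). Next I'll approach the dock.

Request:
carry_out(
  commands=[1,-1.2,0,0,0,0,0,1,-2.3,-0.5,0,0,0,0,1,-2.3,-1.2,0,0,0,0,1,-2.3,-2,0,0,0,0,1,-2.3,-2.6,0,0,0,0,1,-2.3,-3.1,0,0,0,0,1,-2.3,-3.5,0,0,0,0,1,-2.3,-3.8,0,0,0,0,1,-2.3,-3.8,0,0,0,0,1,-2.3,-3.8,-0.15,0,0,0,1,-2.3,-3.8,-0.3,0,0,0,1,-2.3,-3.8,-0.3,0,0,0],
)

```text
time_s: 10.08
ee_pos: [0.5403, -0.0092, -0.0159]
eef_rot: [3.142, -0.001, -0.046]
force: [0.4, -1.2, 0.1]
grip_width: 0.0735
```

```bash
python3 - <<'E'
from h import *
o=ctrl.get_obs();print(o['time_s'],o['ee_pos'],o['grip_width'],o['force'])
p,d=viewer.camera("wrist");C=cloud("wrist",d)
e=o['ee_pos'];ok=(d>0)&(abs(C[...,0]-e[0])<.03)&(C[...,2]>.027)&(C[...,2]<.042)&(C[...,1]>e[1]+.01)&(C[...,1]<e[1]+.05)
X=C[ok][:,:2]
from scipy.optimize import least_squares
f=least_squares(lambda q:np.hypot(X[:,0]-q[0],X[:,1]-q[1])-.036,e[:2],loss='soft_l1',f_scale=.002);print(len(X),f.x,np.abs(f.fun).max())
cv2.imwrite('pics/d.png',p)
E
```

```text
10.0833 [ 0.54033781 -0.00922042 -0.01593276] 0.07352083786663045 [ 0.40964912 -1.23008479  0.0867482 ]
880 [ 0.54086585 -0.01012118] 0.0017801334086852763
```

View pics/d.png

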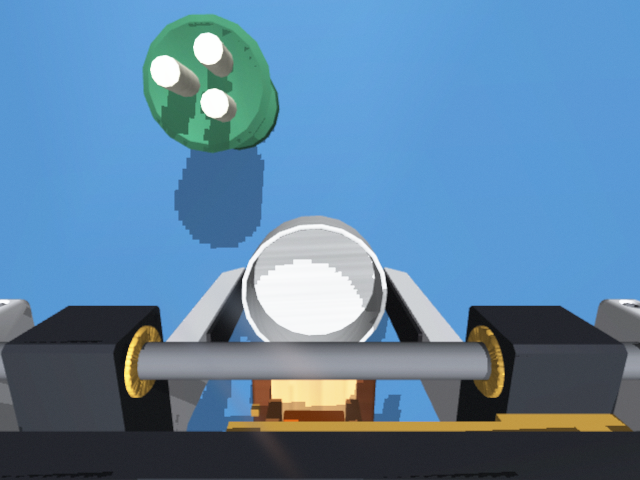

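The wrist view shows the tin centred in front of the lip (tin about (315,290), lip about (313,390)), with a roughly 3 mm gap. I'll nudge it in and release.

Request:
carry_out(
  commands=[1,-0.1,-0.1,0,0,0,0,1,-0.1,-0.2,0,0,0,0,1,-0.1,-0.2,0,0,0,0,-1,-0.1,-0.2,0,0,0,0,-1,-0.1,-0.2,0,0,0,0,-1,-0.1,-0.2,0,0,0,0,-1,-0.1,-0.2,0,0,0,0,-1,-0.1,-0.2,0,0,0,0,-1,-0.1,-0.2,0,0,0,0,-1,-0.1,0,2,0,0,0,-1,-0.1,0,5,0,0,0,-1,-0.1,0.5,8,0,0,0],
)

```text
time_s: 11.13
ee_pos: [0.5387, -0.0046, 0.0645]
eef_rot: [3.142, 0.001, -0.047]
force: [0.0, 0.3, 0.3]
grip_width: 0.0938
```

Request:
carry_out(
  commands=[1,0,2,4,0,0,0,1,0,4,8,0,0,0,1,0,5,12,0,0,0,1,0,5,16,0,0,0,1,0,5,20,0,0,0,1,0,5,20,0,0,0,1,0,5,20,0,0,0],
)

```text
time_s: 11.72
ee_pos: [0.5394, 0.0455, 0.2667]
eef_rot: [-3.141, -0.003, -0.047]
force: [-0.4, -0.2, -1.0]
grip_width: 0.0504
```

```bash
python3 - <<'E'
from h import *
from scipy.optimize import least_squares
o=ctrl.get_obs();print(o['time_s'],o['ee_pos'],o['grip_width'],o['force'])
p,d=viewer.camera("wrist");C=cloud("wrist",d);np.savez('w.npz',p=p,C=C,d=d)
m=(d>0)&(np.hypot(C[...,0]-.54,C[...,1]+.012)<.045)&(C[...,2]>.028)&(C[...,2]<.036)&(C[...,1]>-.04);X=C[m][:,:2]
f=least_squares(lambda q:np.hypot(X[:,0]-q[0],X[:,1]-q[1])-.036,[.54,-.012],loss='soft_l1',f_scale=.002);print('tin',len(X),f.x,C[m][:,2].mean())
for a,b in [(.137,.147),(.036,.048)]:
    X=C[(d>0)&(C[...,2]>a)&(C[...,2]<b)&(abs(C[...,0]-.537)<.05)&(C[...,1]<-.03)&(C[...,1]>-.18)]
    if len(X)>9:
        r=cv2.minAreaRect((X[:,:2]*1000).astype(np.float32)); print(a,len(X),np.round(r[0],1),np.round(r[1],1),round(r[2],1))
cv2.imwrite('pics/e.png',p)
E
```

```text
11.7167 [0.53940263 0.04552332 0.26673096] 0.05040607030638649 [-0.36427864 -0.2458267  -0.98854705]
tin 228 [ 0.53813918 -0.0122319 ] 0.029348969626983964
0.137 311 [536.5 -69.6] [22.7 43.3] 86.6
0.036 899 [535.3 -78.8] [68.8 63.5] 87.4
```

The tin is free, standing at (0.538, −0.012), about 1 mm from the estimated dock. Next I'll go behind the slide with the fingers shut and lean the gripper back 35°.

Request:
carry_out(
  commands=[1,-0.3,-4,0,0,0,0,1,-0.7,-8,0,0,0,0,1,-0.7,-12,0,0,0,0,1,-0.7,-16,0,0,0,0,1,-0.7,-20,0,0,0,0,1,-0.7,-24,0,0.1,-0.005,0,1,-0.7,-28,0,0.2,-0.01,0,1,-0.7,-31,0,0.3,-0.015,0,1,-0.7,-33,0,0.4,-0.02,0,1,-0.7,-33,0,0.5,-0.023,0,1,-0.7,-33,0,0.61,-0.028,0,1,-0.7,-33,0,0.61,-0.028,0],
)

```text
time_s: 12.77
ee_pos: [0.5301, -0.2866, 0.2589]
eef_rot: [-2.519, 0.008, -0.051]
force: [0.2, 0.3, -2.5]
grip_width: 0.0005
```

```bash
cat > pad.py <<'E'
from h import *
from scipy.spatial.transform import Rotation as Ro
o=ctrl.get_obs();e=o['ee_pos'];Rm=Ro.from_euler('xyz',o['eef_rot']).as_matrix()
print(o['time_s'],e,o['eef_rot'],o['grip_width'],o['force'],o['qpos'].round(2),'zaxis',Rm[:,2].round(3))
i=viewer.camera_info("wrist");p,d=viewer.camera("wrist");C=cloud("wrist",d)
Y=(C-e)@Rm; k=(d>0)&(abs(Y[...,0])<.016)&(abs(Y[...,1])<.02)&(Y[...,2]>-.09)&(Y[...,2]<.02)
zz=np.sort(Y[...,2][k])[::-1]; tip=Y[k][np.argsort(-Y[...,2][k])[:30]].mean(0) if k.sum()>30 else None
print('tip tool frame',zz[[0,10,40]] if len(zz)>40 else len(zz),tip,'world',None if tip is None else e+Rm@tip)
hsv=cv2.cvtColor(p,cv2.COLOR_BGR2HSV)
m=((hsv[...,0]<8)|(hsv[...,0]>172))&(hsv[...,1]>170)&(hsv[...,2]>60)&(d>0)&(np.hypot(C[...,0]-.534,C[...,1]+.155)<.06)&(C[...,2]>.02)&(C[...,2]<.1)
X=C[m]; print('pad',len(X),X.mean(0),X.min(0),X.max(0)) if len(X) else print('no red')
cv2.imwrite('pics/p%d.png'%(o['time_s']*100),p)
E
python3 pad.py;ls pics
```

```text
12.7667 [ 0.53011328 -0.28661867  0.25889194] [-2.5190211   0.00826142 -0.05115626] 0.0005177350988906121 [ 0.18200956  0.33677748 -2.4596859 ] [-0.78  0.63  0.98  0.48  1.94 -0.64] zaxis [ 0.023  0.583 -0.812]
tip tool frame [-0.03066718 -0.03135768 -0.03403237] [ 0.0006513  -0.00919757 -0.03178241] world [ 0.53045538 -0.29771189  0.29006829]
pad 317 [ 0.53420945 -0.1681099   0.05967907] [ 0.51816596 -0.17082499  0.04236989] [ 0.55005296 -0.16171506  0.06910121]
c6.png
d.png
e.png
l868.png
p1276.png
scene.png
tips_525.png
top.png
w1.png
w2.png
w3.png
```

The pad is located: outer face at y ≈ −0.168, centre x ≈ 0.534, z 0.042–0.069. The real tip again lies about 29 mm short of the reported TCP along the tool axis. I'll descend behind the pad.

Request:
carry_out(
  commands=[1,0.3,0,-4,0,0,0,1,0.3,0,-8,0,0,0,1,0.3,0,-12,0,0,0,1,0.3,1,-16,0,0,0,1,0.3,2,-19,0,0,0,1,0.3,4,-22,0,0,0,1,0.3,6,-23.3,0,0,0,1,0.3,7.7,-23.3,0,0,0,1,0.3,8.7,-23.3,0,0,0,1,0.3,8.7,-23.3,0,0,0,1,0.3,8.7,-23.3,0,0,0],
)

```text
time_s: 13.73
ee_pos: [0.5341, -0.1989, 0.0278]
eef_rot: [-2.529, 0.005, -0.048]
force: [-0.1, 0.1, 0.3]
grip_width: 0.0006
```

```bash
sed -i 's/p%d.png/q%d.png/' pad.py; python3 pad.py; python3 - <<'E'
from h import *
import glob
p=cv2.imread(sorted(glob.glob('pics/q*.png'))[-1]); q,_=viewer.camera("scene")
cv2.imwrite('pics/v8.png',np.hstack([cv2.resize(p,(400,300)),cv2.resize(q[150:300,200:400],(400,300),interpolation=cv2.INTER_CUBIC)]))
E
```

```text
13.7333 [ 0.53414153 -0.19894643  0.02784758] [-2.52859105  0.00534083 -0.04828254] 0.0006158005670068713 [-0.13516207  0.10657204  0.30526415] [-0.67  0.72  1.39  0.49  1.44 -0.79] zaxis [ 0.023  0.575 -0.818]
tip tool frame [ 0.01998794  0.0196988  -0.03146554] [-0.00099615  0.0103131   0.01942593] world [ 0.53316244 -0.19615504  0.00603088]
pad 1753 [ 0.53317449 -0.16798425  0.05871438] [ 0.51680496 -0.17112466  0.03884139] [ 0.54984785 -0.16109154  0.06845392]
```

View pics/v8.png

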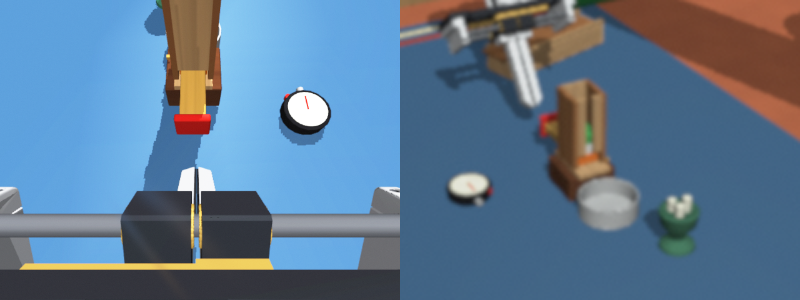

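The tip lines up with the red pad (wrist crop: tip (195,175), pad (193,124)), and the scene crop shows the tin seated under the mouth. I'll advance to near contact.

Request:
carry_out(
  commands=[1,0,1,-0.2,0,0,0,1,0.1,2,-0.2,0,0,0,1,0.1,2.8,-0.2,0,0,0,1,0.1,3.4,-0.2,0,0,0,1,0.1,3.7,-0.2,0,0,0,1,0.1,3.7,-0.2,0,0,0],
)

```text
time_s: 14.33
ee_pos: [0.5351, -0.1621, 0.0257]
eef_rot: [-2.528, 0.005, -0.049]
force: [-0.3, 0.2, 0.9]
grip_width: 0.0004
```

Request:
carry_out(
  commands=[1,0,0.2,0,0,0,0,1,0,0.4,0,0,0,0,1,0,0.6,0,0,0,0,1,0,0.8,0,0,0,0,1,0,0.8,0,0,0,0],
)

```text
time_s: 14.75
ee_pos: [0.5352, -0.1542, 0.0258]
eef_rot: [-2.529, 0.005, -0.049]
force: [0.4, -4.1, 0.3]
grip_width: 0.0003
```

Request:
carry_out(
  commands=[1,0,0.5,0,0,0,0,1,0.1,1,0,0,0,0,1,0.1,1.5,0,0,0,0,1,0.1,2,0,0,0,0,1,0.1,2.5,0,0,0,0,1,0.1,3,0,0,0,0,1,0.1,3,0,0,0,0],
)

```text
time_s: 15.33
ee_pos: [0.5367, -0.1245, 0.0259]
eef_rot: [-2.53, 0.004, -0.05]
force: [1.6, -6.8, -0.5]
grip_width: 0.0001
```

Request:
carry_out(
  commands=[1,0,0.2,0,0,0,0,1,0,0.4,0,0,0,0,1,0,0.6,0,0,0,0,1,0,0.6,0,0,0,0],
)

```text
time_s: 15.67
ee_pos: [0.5371, -0.1193, 0.0259]
eef_rot: [-2.532, 0.002, -0.051]
force: [1.4, -7.4, -1.2]
grip_width: 0.0006
```

Request:
carry_out(
  commands=[1,0,0.1,0,0,0,0,1,0,0.2,0,0,0,0,1,0,0.3,0,0,0,0,1,0,0.3,0,0,0,0],
)

```text
time_s: 16.0
ee_pos: [0.5373, -0.1174, 0.0258]
eef_rot: [-2.534, 0.001, -0.052]
force: [1.8, -8.7, -1.6]
grip_width: 0.0005
```

```bash
python3 pad.py; python3 - <<'E'
from h import *
p,d=viewer.camera("top");C=cloud("top",d)
for c in ("top","scene"):
    if c=="scene": p,d=viewer.camera(c);C=cloud(c,d)
    for r in nets.silhouettes(c,"eraser1")[:2]:
        X=C[r['region']&(d>0)];print(c,round(r['confidence'],2),r['extent'],X.mean(0) if len(X) else 0)
E
```

```text
16.0 [ 0.53732038 -0.11736891  0.0258474 ] [-2.53406121e+00  1.41982243e-03 -5.17454914e-02] 0.0005220151091046393 [ 1.81409296 -8.66367976 -1.60382303] [-0.56  0.65  1.53  0.54  1.33 -0.74] zaxis [ 0.028  0.57  -0.821]
tip tool frame [-0.00788675 -0.01033046 -0.01178124] [ 0.01358645 -0.01874428 -0.01038186] world [ 0.55140537 -0.10862195  0.04505225]
pad 1330 [ 0.53457707 -0.12601359  0.06380946] [ 0.51492802 -0.13361483  0.02042635] [ 0.55627407 -0.11233888  0.06877959]
top 0.52 [315.4, 223.4, 328.4, 238.0] [ 0.53778456 -0.0082508   0.02269395]
top 0.43 [345.9, 219.1, 363.2, 234.2] [ 0.53713444 -0.07915328  0.08549813]
scene 0.68 [299.1, 248.8, 313.8, 252.0] [ 0.54104089 -0.00881217  0.02254893]
```

The orange eraser is already seen in the tin (centre (0.538, −0.008)). I'll press carefully on until the stop is felt.

Request:
carry_out(
  commands=[1,0,0.1,0,0,0,0,1,0,0.2,0,0,0,0,1,0,0.2,0,0,0,0],
)

```text
time_s: 16.5
ee_pos: [0.5375, -0.1164, 0.0258]
eef_rot: [-2.536, 0.001, -0.053]
force: [-0.1, -9.0, 0.2]
grip_width: 0.0005
```

Request:
carry_out(
  commands=[1,0,0.1,0,0,0,0,1,0,0.2,0,0,0,0,1,0,0.2,0,0,0,0],
)

```text
time_s: 16.75
ee_pos: [0.5376, -0.1155, 0.0258]
eef_rot: [-2.538, 0.0, -0.053]
force: [0.1, -9.0, 0.3]
grip_width: 0.0001
```

Request:
carry_out(
  commands=[1,0,0.2,0,0,0,0,1,0,0.3,0,0,0,0,1,0,0.3,0,0,0,0],
)

```text
time_s: 17.0
ee_pos: [0.5377, -0.1136, 0.0257]
eef_rot: [-2.54, -0.001, -0.054]
force: [-0.3, -7.6, 0.1]
grip_width: 0.0005
```

Request:
carry_out(
  commands=[1,0,0.2,0,0,0,0,1,0,0.3,0,0,0,0,1,0,0.3,0,0,0,0],
)

```text
time_s: 17.25
ee_pos: [0.5379, -0.1131, 0.0257]
eef_rot: [-2.544, -0.002, -0.056]
force: [-2.6, -18.4, 3.0]
grip_width: -0.0002
```

The stop was felt (18 N, motion halted). Next I'll back off straight so the slide springs back, then rise clear.

Request:
carry_out(
  commands=[1,0,-0.5,0,0,0,0,1,0,-1.2,0,0,0,0,1,-0.1,-2,0,0,0,0,1,-0.1,-2.8,0,0,0,0,1,-0.2,-3.6,0,0,0,0,1,-0.2,-4.5,0,0,0,0,1,-0.2,-6,0,0,0,0,1,-0.2,-8,0,0,0,0,1,-0.2,-11,0,0,0,0,1,-0.2,-14,4,0,0,0,1,-0.2,-15,8,0,0,0,1,-0.2,-15,12,0,0,0],
)

```text
time_s: 18.25
ee_pos: [0.535, -0.2648, 0.1407]
eef_rot: [-2.542, -0.0, -0.058]
force: [-0.1, -0.2, 0.1]
grip_width: 0.0005
```

Request:
carry_out(
  commands=[1,0,0,4,0,0,0,1,0,0,8,0,0,0,1,0,0,8,0,0,0],
)

```text
time_s: 18.5
ee_pos: [0.5364, -0.266, 0.2289]
eef_rot: [-2.549, -0.01, -0.057]
force: [0.5, -0.4, 1.2]
grip_width: 0.0008
```

```bash
python3 pad.py; python3 - <<'E'
from h import *
ims=[]
for c in ("top","scene"):
    p,d=viewer.camera(c);C=cloud(c,d);ims.append(p)
    for t in ["eraser1","eraser2","eraser3","tin","egg_cup","stopwatch","pencil_box","slate"]:
      for r in nets.silhouettes(c,t)[:2]:
        X=C[r['region']&(d>0)];print(c,t,round(r['confidence'],2),np.round(r['extent']).tolist(),X.mean(0).round(3) if len(X) else 0)
a=cv2.resize(ims[0][170:290,240:400],(400,300),interpolation=cv2.INTER_CUBIC);b=cv2.resize(ims[1][170:290,220:380],(400,300),interpolation=cv2.INTER_CUBIC)
cv2.imwrite('pics/v9.png',np.hstack([a,b]))
E
```

```text
18.5 [ 0.53637826 -0.26597357  0.2288641 ] [-2.54859119 -0.0095025  -0.05713446] 0.0007777441654789493 [ 0.46248701 -0.38101516  1.17450266] [-0.74  0.6   1.09  0.47  1.82 -0.66] zaxis [ 0.04   0.557 -0.829]
tip tool frame [-0.02575641 -0.0277418  -0.02993407] [ 0.00035632 -0.00583803 -0.02802424] world [ 0.53586469 -0.27678201  0.25536846]
pad 370 [ 0.53233285 -0.16618238  0.05604802] [ 0.51636769 -0.16901468  0.0375512 ] [ 0.54889778 -0.15968218  0.06554017]
top eraser1 0.71 [315.0, 224.0, 331.0, 238.0] [ 0.538 -0.008  0.021]
top eraser1 0.63 [268.0, 232.0, 292.0, 252.0] [0.502 0.088 0.057]
top eraser2 0.71 [315.0, 224.0, 331.0, 238.0] [ 0.538 -0.008  0.021]
top eraser2 0.63 [268.0, 232.0, 292.0, 252.0] [0.502 0.088 0.057]
top eraser3 0.71 [315.0, 224.0, 331.0, 238.0] [ 0.538 -0.008  0.021]
top eraser3 0.63 [268.0, 232.0, 292.0, 252.0] [0.502 0.088 0.057]
top tin 0.86 [307.0, 214.0, 337.0, 245.0] [ 0.538 -0.008  0.013]
top egg_cup 0.74 [269.0, 232.0, 292.0, 252.0] [0.504 0.087 0.057]
top stopwatch 0.8 [362.0, 162.0, 386.0, 186.0] [ 0.666 -0.129  0.02 ]
top pencil_box 0.87 [478.0, 248.0, 508.0, 289.0] [ 0.464 -0.4    0.042]
top pencil_box 0.28 [309.0, 213.0, 336.0, 246.0] [ 0.539 -0.01   0.013]
top slate 0.68 [112.0, 257.0, 163.0, 324.0] [0.384 0.417 0.013]
scene eraser1 0.7 [297.0, 248.0, 312.0, 254.0] [ 0.541 -0.008  0.022]
scene eraser2 0.7 [297.0, 248.0, 312.0, 254.0] [ 0.541 -0.008  0.022]
scene eraser3 0.7 [297.0, 248.0, 312.0, 254.0] [ 0.541 -0.008  0.022]
scene tin 0.77 [290.0, 240.0, 320.0, 267.0] [ 0.54  -0.009  0.02 ]
scene egg_cup 0.78 [331.0, 248.0, 347.0, 279.0] [0.509 0.093 0.04 ]
scene stopwatch 0.58 [224.0, 234.0, 249.0, 255.0] [ 0.672 -0.124  0.019]
scene pencil_box 0.58 [239.0, 155.0, 301.0, 195.0] [ 0.409 -0.418  0.035]
scene pencil_box 0.28 [224.0, 234.0, 246.0, 254.0] [ 0.671 -0.124  0.019]
scene slate 0.71 [438.0, 310.0, 533.0, 372.0] [0.39  0.419 0.013]
```

View pics/v9.png

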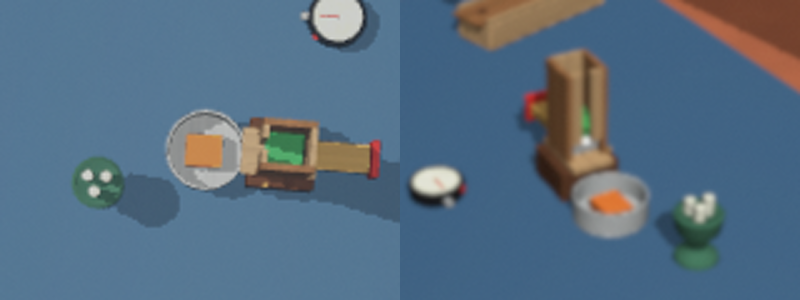

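The orange eraser lies flat in the tin (top crop (204,150)). White and green are in the magazine, the slide is back, and the bystanders are in place. I'm handing in.

```bash
python3 -c "
from station import ticket
print(ticket.hand_in())"
```

```text
the job is handed in; nothing more can be done
None
```

The orange eraser is in the tin and the job is handed in, at about 18.6 s on the robot's clock. I set the tin under the mouth, leaned the gripper back about 35° and pushed the red pad once until I felt the stop (about 18 N). Then I backed off and rose clear.

**Last checks**
- **Eraser:** it lies flat in the tin, its centre at about (0.538, −0.008).
- **Tin:** it measured about 1 mm from my dock estimate just after release, before the push. At the end it still looks upright and in place, going by the silhouette rather than a new circle fit.
- **Slide:** the pad is back within about 2 mm of its rest reading. I did not read the joint value directly.
- **Other erasers:** the white and green ones are still in the magazine.
- **Bystanders:** egg cup, slate and stopwatch show no movement beyond measurement noise. The pencil box was partly hidden from the top camera, but the scene camera puts it within 1 mm of its start.

**What disagreed**
- **Tool tip:** the real fingertips are about 28 mm short of the reported tool point. My first try at gripping the tin therefore closed above its rim, without harm. Wrist depth and the scene view confirmed the offset, and I allowed for it from then on.
- **Networks:** they cannot tell the three erasers apart, and once took the egg cup for an eraser. I identified the white and green erasers from the pictures by colour.

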